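# Refill and close the cedar freshener jar

### The arm

A 6-joint arm with a two-finger parallel gripper is mounted at the origin on the work surface. World frame = base frame: x ahead of the robot, y to its left, z up, the work surface at z = 0. Lengths are in mm, angles in rad, forces in N, time in s.
With the tool pointing down it reaches from about 275 to 750 mm from the base axis. Payload 10.2 kg.
Tool frame: the origin (TCP) lies between the finger pads; the fingertips stand 17 mm ahead of it and the grasp point (between the pads) lies 2 mm behind it; z points along the fingers, y is the line along which they close (so a half turn about z gives the same grasp; the last joint's range is limited). The gripper opens to 85 mm and grips with 20 to 120 N. Pads are 22 mm wide; open, the fingers measure 114 mm over their backs; the gripper's body (76 mm by 85 mm) begins 54 mm behind the grasp point. The pads swing forward as they close: fully open they stand 13 mm farther back than shut.
Start: joints at [-1.409, 0.313, 1.498, -0, 1.331, -0.223], TCP at [197.059, -486.62, 248.294] pointing down, gripper open.
Joint ranges: [-2.94, 2.94], [-0.97, 2.17], [0.19, 2.56], [-1.23, 4.37], [0.02, 3.11], [-2.88, 2.88]. Speed limits (rad/s): [2.39, 2.39, 3.01, 3.14, 3.14, 3.14].

### API

Orientations are given as a unit quaternion [w, x, y, z].
In Python, from rig import * gives the robot as it stands.
- The arm moves only by the tool step_arm, never from a script. Its argument "commands" is text: rows parted by semicolons, each of 7 numbers parted by spaces: the opening, from 0 (shut) to 1 (fully open), then the shift along the tool's x, y, z in cm, then the turn, a rotation vector about the tool's x, y, z in rad. In form: hand x y z rx ry rz; .... A call has 1 to 20 rows; each row is the pose to reach, as a shift and turn from the pose commanded when the call began, along the tool's axes at that moment; what a row does not reach only later rows make up. A row lasts 1/12 s, in which the tool goes at most 41.7 mm and 7.16 degrees, less where a joint would pass 70% of its speed; a pose out of reach is approached as far as the arm can. A call with a gripper value outside its range is refused whole. The fingers move at their own pace and stop on an object; "newtons" is the grip in N (left out, the last holds). Time passes only in rows, so rows that repeat a pose let the fingers close. It gives the time, the measured TCP pose, the force, the opening and the grip force at its end, in the units of the state.
- sense(): the state, without advancing time (a new reading comes with each control period).
- capture(name): name is "side" or "top"; returns the picture (384x512x3 uint8, red, green, blue); there is no depth.
- camera_model(name): a dict with "mtx" (3x3 intrinsics, pixels), "eye" and "rotation" of the camera in the world. Camera axes: x right, y down, z forward; pixel columns grow to the right and rows downward; lengths in mm; the calibration is good to about 2 mm. A picture is of the moment at which its call begins. camera_model takes no time and is no camera call.
- finish_job(): hands the job in; it is judged then, once.
Trained networks look in the newest picture that a camera, given by its name, has taken for a name from the list of things; names that differ only in an ending like _2 or _b are one class to them, and where a whole thing is asked for, a point or a joint stands for the part that bears it (a point fixed in the world has none). Each returns a list of dicts, best first, with "score" (0 to 1); they miss things now and then, are a little off and sometimes report something else, mostly with a low value. They report only what shows in the picture. A call takes as long as a camera call. They do not tell look-alikes from the thing itself.
- search_frame(camera, label): "rect" ([centre column, centre row, width, height] in pixels, round what is visible of it).
- trace(camera, label): "mask" (384x512 bool, what is visible of it) and "rect" ([centre column, centre row, width, height] in pixels, round what is visible of it).
- spot_point(camera, label): "xy" ([column, row] in pixels: a listed point, or the origin of a listed thing).
The state is a dict: "time_s": time; "joints": joint angles; "dq": joint speeds; "tau": joint torques, N m; "eef_pos": TCP position; "ee_rot": TCP orientation; "force": force on the tool from outside, world axes, zero at the start; "wrist_torque": the same for the moment, N m; "grip_width": opening from 0.0 (shut) to 1.0 (fully open); "grip_force": force on a finger pad.
Only numpy, scipy, OpenCV 4.12 (cv2) and the standard library are available. Lean on these libraries where they do the work, as an engineer would, in place of code of your own. Each camera call takes 0.05 s, during which the arm holds its last target. There are 200 camera calls.

### The job

Refill the cedar freshener jar: stand or drop the cedar stick inside it, seat the knobbed wooden disk squarely in its mouth, then set the metal ring over the disk and screw it down clockwise until it is fully home and holds the disk. Leave the dish, padlock, remote and the bamboo box with its door as they are, and let go of everything at the end.

Things in the scene. Friction and masses are not known exactly. Their poses are not given: they have to be found in the camera images.
- jar_mouth (a point): Centre of the open mouth of the white ceramic jar, at rim height, 95 mm above the shelf; z up. The jar is fixed: it cannot move or turn. Straight tube, 48 mm outside, 41 mm inside, 79 mm deep, in a bamboo foot 90 x 90 x 12 mm. Its neck carries a coarse right-hand thread, 57 mm over the ridges, four starts, 32 mm rise per turn. The jar's yaw need not be known.
- ring_home (a point): On the jar's axis, 4 mm below the rim: where the ring's centre is when fully home. The ring, lowered at any yaw, rests on the thread 3 to 11 mm above this. Turned clockwise seen from above, and let down as it turns, it sinks with the thread, and after 10 to 110 degrees drops the last 3 mm home. It then turns about 50 degrees more before it binds. Let go of, it stays.
- cedar_center (a point): Centre of the loose dark cedar stick, a cylinder 25 mm in diameter and 60 mm long (25 g), standing upright on the shelf at the start; z along its axis. In the jar it may stand upright or lean.
- disk_knob (a point): Middle of the knob of the loose wooden vent disk (30 g), 17 mm above its underside; z up. Knob 14 mm across, from 8 to 26 mm above the underside. Below it a flange 47 mm across, from 5 to 8 mm; under that a tapered plug 38 mm across, 5 mm deep. It stands on its plug, knob up. Seated, the plug is in the mouth, the flange on the rim, and this point 12 mm above the rim.
- ring_center (a point): Centre, half-way up, of the loose aluminium screw ring (50 g); z up. 65 mm outside diameter, 20 mm high. Its top has an inward lip 3 mm thick with a 32 mm hole that the disk's knob passes through; inside its bottom edge are four thread tabs. It lies on the shelf lip up, the way it goes on the jar. Home, its lip lies on the disk.
- dish: Bystander: green glass dish, 110 mm across, 30 mm high; origin under its centre. Leave it alone.
- padlock: Bystander: chrome padlock lying flat, body 45 x 50 x 22 mm, shackle to its +y; origin under the body's centre. Leave it alone.
- remote: Bystander: grey gate remote lying flat, 75 x 40 x 16 mm; origin under its centre. Leave it alone.
- door_knob (a point): Bystander: small knob on the half-open sliding door of the fixed bamboo box (100 x 150 x 75 mm high); the box's centre lies about 55 mm behind the knob. Leave it alone.
Not all that is in view belongs to the job. Of the things shaped like the part that bears disk_knob, the wooden one is meant. Several things look just like the part that bears jar_mouth: the one meant starts farthest to the robot's left.

How it is judged (in metres and radians):
On the way, in this order (a step that is already met when the one before it is completed fails the run):
1. the cedar stick is inside the jar (horizontal distance between cedar_center and jar_mouth below 0.02 m and height (world z) of cedar_center below 0.062 m), for 0.2 s.
2. the disk is seated in the jar's mouth, flange on the rim (horizontal distance between disk_knob and jar_mouth below 0.004 m and z of disk_knob in the frame of jar_mouth between 0.009 and 0.0145 m and angle between disk_knob's own z axis and vertical below 0.08 rad), for 0.2 s.
3. the ring is screwed down over the disk, fully home (horizontal distance between ring_center and jar_mouth below 0.004 m and z of ring_center in the frame of jar_mouth between -0.0075 and -0.002 m and angle between ring_center's own z axis and vertical below 0.08 rad), for 0.2 s.
At the end, for the whole second after the job is handed in: Cedar in the jar (20 mm of its axis, centre below 62 mm); disk in the mouth (within 4 mm, knob middle 9 to 14.5 mm over the rim); ring screwed home over it (within 4 mm, mid-height 2 to 7.5 mm below the rim); disk and ring level within 0.08 rad; all three at rest (all of step 1 and all of step 2 and all of step 3 and linear speed of each of cedar, disk, ring below 0.02 m/s); the robot touches nothing.
It fails at once if the dish is moved more than 30 mm (distance of dish from where it was at the start of the episode above 0.03 m).
It fails at once if the padlock is moved more than 30 mm (distance of padlock from where it was at the start of the episode above 0.03 m).
It fails at once if the remote is moved more than 30 mm (distance of remote from where it was at the start of the episode above 0.03 m).
It fails at once if the box door is moved more than 30 mm (distance of door_knob from where it was at the start of the episode above 0.03 m).
It also fails if it takes over 72 s, if anything falls off the work surface, if the arm or the gripper's body presses on something with over 40 N, if the wrist force passes 120 N, or if a joint passes its speed limit or range.

## Working session

There is one attempt and no reset: what is moved stays moved. The work goes in short steps, Python scripts to look and compute and a tool call to move; the robot and the scene stay as the last step left them, time stands still between calls to the robot, and variables do not carry over. Pictures are saved under pics/ and viewed, at most 10 in all, crops included, and the job is handed in when it is done.

Besides the shell and the picture viewer there is one more tool, called after "Request:" as name(argument=value, ...) on one line, values as JSON. step_arm: Moves the arm, as the interface text tells. Its arguments: {"type":"object","properties":{"commands":{"type":"string"},"newtons":{"type":"number"}},"required":["commands"]}

```bash
mkdir -p pics
cat > h.py <<'E'
from rig import *
import numpy as np, cv2
from scipy.spatial.transform import Rotation as R
def ray(cam,uv):
    m=camera_model(cam); d=np.linalg.inv(np.array(m["mtx"]))@np.array([uv[0],uv[1],1.0])
    return np.array(m["eye"],float), np.array(m["rotation"])@d
def at_z(cam,uv,z):
    e,d=ray(cam,uv); return e+d*(z-e[2])/d[2]
def proj(cam,p):
    m=camera_model(cam); c=np.array(m["rotation"]).T@(np.array(p,float)-np.array(m["eye"])); q=np.array(m["mtx"])@c; return q[:2]/q[2]
def snap(*names):
    ims=[cv2.cvtColor(capture(n),cv2.COLOR_RGB2BGR) for n in names]; return ims
def st():
    s=sense(); q=s["ee_rot"]; r=R.from_quat([q[1],q[2],q[3],q[0]])
    print(s["time_s"],np.round(s["eef_pos"],1),"\n",np.round(r.as_matrix(),3).tolist(),np.round(s["force"],1),s["grip_width"],s["grip_force"]); return np.array(s["eef_pos"]),r
E
python3 - <<'E'
from h import *
st()
for c in("top","side"):
    m=camera_model(c); print(c,np.round(m["eye"]),np.round(m["rotation"],2).tolist(),np.round(m["mtx"]).tolist())
a=snap("top","side")
cv2.imwrite("pics/top0.png",cv2.resize(a[0],(800,600)));cv2.imwrite("pics/side0.png",cv2.resize(a[1],(800,600)))
Z=dict(jar_mouth=95,cedar_center=30,disk_knob=17,ring_center=10,dish=0,padlock=0,remote=0,door_knob=40)
for c in("top","side"):
    for l,z in Z.items():
        for d in spot_point(c,l): print(c,l,round(d["score"],2),np.round(d["xy"],1),np.round(at_z(c,d["xy"],z),1))
E
```

```text
0.0 [ 197.  -486.4  247.7] 
 [[0.927, 0.375, -0.0], [0.375, -0.927, 0.001], [0.0, -0.001, -1.0]] [0.4 0.1 0.4] 0.9997343718829107 0.0
top [ 424.  -16. 1100.] [0.06, -0.7, 0.71, -0.07] [[374.0, 0.0, 260.0], [0.0, 374.0, 188.0], [0.0, 0.0, 1.0]]
side [175. 542. 735.] [0.12, -0.31, 0.86, -0.38] [[393.0, 0.0, 258.0], [0.0, 393.0, 190.0], [0.0, 0.0, 1.0]]Traceback (most recent call last):
  File "<stdin>", line 10, in <module>
  File "h.py", line 8, in at_z
    e,d=ray(cam,uv); return e+d*(z-e[2])/d[2]
        ~~~^^^^^^^^
  File "h.py", line 6, in ray
    return np.array(m["eye"],float), np.array(m["rotation"])@d
                                     ~~~~~~~~~~~~~~~~~~~~~~~^~
ValueError: matmul: Input operand 1 has a mismatch in its core dimension 0, with gufunc signature (n?,k),(k,m?)->(n?,m?) (size 3 is different from 4)
```

```bash
sed -i 's/np.array(m\["rotation"\])/RM(m)/g' h.py
cat >> h.py <<'E'
def RM(m):
    q=m["rotation"]; return R.from_quat([q[1],q[2],q[3],q[0]]).as_matrix()
E
python3 - <<'E'
from h import *
a=snap("top","side")
cv2.imwrite("pics/top0.png",cv2.resize(a[0],(800,600)));cv2.imwrite("pics/side0.png",cv2.resize(a[1],(800,600)))
Z=dict(jar_mouth=95,cedar_center=30,disk_knob=17,ring_center=10,dish=0,padlock=0,remote=0,door_knob=40)
for c in("top","side"):
    for l,z in Z.items():
        for d in spot_point(c,l): print(c,l,round(d["score"],2),np.round(d["xy"],1),np.round(at_z(c,d["xy"],z),1))
E
```

```text
top jar_mouth 0.94 [262.8 183.9] [615.9 -30.7  95. ]
top jar_mouth 0.84 [323.7 186.3] [ 607.1 -197.3   95. ]
top cedar_center 0.49 [160.5 193. ] [605.2 265.2  30. ]
top cedar_center 0.25 [163.6 241.2] [466.6 251.7  30. ]
top disk_knob 0.78 [140.6 253.6] [433.  319.3  17. ]
top disk_knob 0.54 [168.8 242.7] [462.7 240.   17. ]
top ring_center 0.73 [240.2 141.8] [762.8  34.6  10. ]
top ring_center 0.55 [347.4 230.8] [ 490.3 -275.8   10. ]
top dish 0.56 [243.4 142.9] [762.3  25.3   0. ]
top padlock 0.8 [291.9 147.6] [ 745.7 -122.5    0. ]
top padlock 0.64 [349.2 233.4] [ 483.3 -283.     0. ]
top remote 0.85 [252.1 264.6] [397.6   2.2   0. ]
top door_knob 0.56 [354.1 156.6] [ 704.5 -300.2   40. ]
side jar_mouth 0.62 [245.6 166. ] [671.9 -51.3  95. ]
side jar_mouth 0.56 [296.6 148.8] [ 612.5 -194.5   95. ]
side jar_mouth 0.55 [259.  179.2] [614.1 -33.3  95. ]
side cedar_center 0.69 [176.  274.4] [605.6 260.2  30. ]
side disk_knob 0.91 [212.2 348.6] [439.7 325.9  17. ]
side disk_knob 0.56 [230.8 312.5] [461.6 248.6  17. ]
side ring_center 0.83 [346.  178.6] [ 485.9 -266.7   10. ]
side dish 0.7 [199.7 192.3] [770.1  25.6   0. ]
side padlock 0.57 [242.1 167. ] [ 750.6 -129.4    0. ]
side remote 0.85 [315.8 256.5] [409.4  10.1  -0. ]
side door_knob 0.61 [287.2 136. ] [ 708.4 -292.7   40. ]
```

View pics/top0.png

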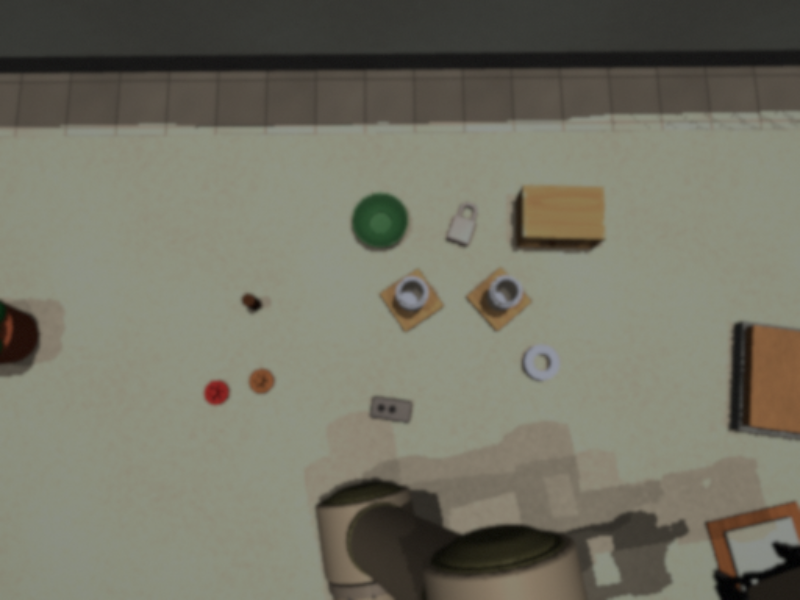

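View pics/side0.png

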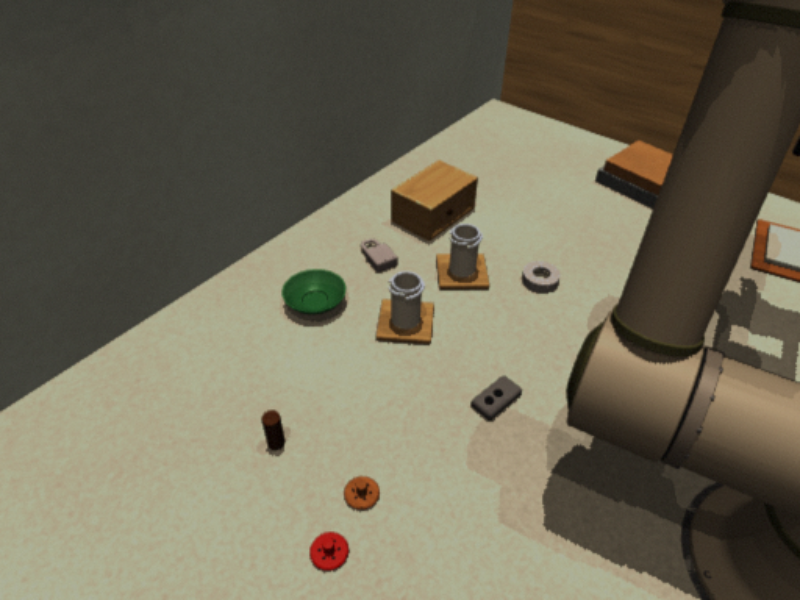

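```bash
cat >> h.py <<'E'
def near(cam,label,guess,tol=14):
    uv=proj(cam,guess); b=[d for d in spot_point(cam,label) if np.hypot(*(np.array(d["xy"])-uv))<tol]
    return np.array(b[0]["xy"]) if b else None
def tri(uvs):
    A=np.zeros((3,3));b=np.zeros(3)
    for c,uv in uvs:
        e,d=ray(c,uv); d/=np.linalg.norm(d); P=np.eye(3)-np.outer(d,d); A+=P;b+=P@e
    return np.linalg.solve(A,b)
def meas(label,g,n=3,cams=("top","side")):
    out=[]
    for c in cams:
        u=[]
        for i in range(n):
            capture(c); x=near(c,label,g)
            if x is not None: u.append(x)
        if u:
            m=np.median(u,0); out.append((c,m)); print(label,c,len(u),np.round(np.std(u,0),2),"at z:",np.round(at_z(c,m,g[2]),1))
    if len(out)>1: print("  tri",np.round(tri(out),1))
E
python3 - <<'E'
from h import *
G=dict(jar_mouth=(614,-32,95),cedar_center=(605,262,30),disk_knob=(462,244,17),ring_center=(488,-270,10))
for l,g in G.items(): meas(l,g)
a=snap("top","side"); 
out=[]
for c,im in zip(("top","side"),a):
    for l,w in(("jar_mouth",20),("ring_center",16)):
        u=np.round(proj(c,G[l])).astype(int); cr=im[u[1]-20:u[1]+20,u[0]-20:u[0]+20]
        out.append(cv2.resize(cr,(290,290),interpolation=cv2.INTER_CUBIC)); print(c,l,u)
cv2.imwrite("pics/crops.png",np.vstack([np.hstack(out[:2]),np.hstack(out[2:])]))
E
```

```text
jar_mouth top 3 [0.68 0.99] at z: [609.  -29.3  95. ]
jar_mouth side 3 [0.42 0.83] at z: [609.7 -29.7  95. ]
  tri [609.  -29.1  95.7]
cedar_center top 3 [1.85 1.04] at z: [600.5 267.3  30. ]
cedar_center side 3 [1.03 1.22] at z: [608.1 261.9  30. ]
  tri [600.1 265.5  40.7]
disk_knob top 3 [1.95 1.72] at z: [459.7 252.5  17. ]
disk_knob side 3 [0.97 1.44] at z: [465.2 246.9  17. ]
  tri [460.3 250.5  26.8]
ring_center top 3 [1.34 1.15] at z: [ 482.6 -270.7   10. ]
ring_center side 3 [0.66 0.57] at z: [ 492.1 -268.2   10. ]
  tri [ 486.9 -268.3   11.8]
top jar_mouth [263 185]
top ring_center [345 232]
side jar_mouth [259 179]
side ring_center [346 178]
```

View pics/crops.png

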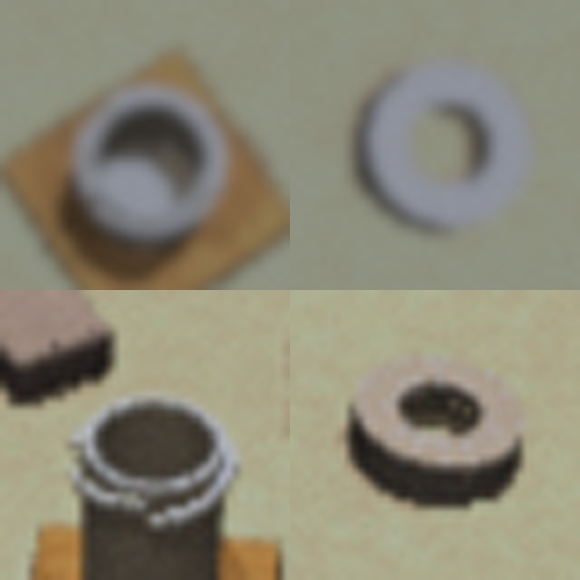

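```bash
cat >> h.py <<'E'
from scipy.optimize import minimize, least_squares
def hullmask(cam,xy,prof):
    t=np.linspace(0,2*np.pi,40); p=[]
    for r,z in prof: p+=[proj(cam,(xy[0]+r*np.cos(a),xy[1]+r*np.sin(a),z)) for a in t]
    h=cv2.convexHull(np.array(p,np.float32)); m=cv2.moments(h); return np.array([m["m10"]/m["m00"],m["m01"]/m["m00"]])
def fitmask(label,g,prof,fill=True,n=2):
    res=[]
    for c in("top","side"):
        cs=[]
        for i in range(n):
            capture(c); uv=hullmask(c,g,prof)
            b=[d for d in trace(c,label) if np.hypot(*(np.array(d["rect"][:2])-uv))<14]
            if not b: continue
            pts=np.argwhere(b[0]["mask"])[:,::-1].astype(np.float32)
            h=cv2.convexHull(pts); m=cv2.moments(h); cs.append([m["m10"]/m["m00"],m["m01"]/m["m00"]])
        if cs:
            u=np.median(cs,0); f=least_squares(lambda x:hullmask(c,x,prof)-u,g[:2],diff_step=1e-3).x; res.append(f); print(label,c,np.round(u,1),np.round(f,1),"spread",np.round(np.ptp(cs,0),1))
    return np.mean(res,0)
E
python3 - <<'E'
from h import *
print(np.round(at_z("side",(260,179.7),95),1),np.round(at_z("top",(263.5,186),95),1))
print(np.round(at_z("side",(345.9,174.2),20),1),np.round(at_z("top",(346.2,231.5),20),1))
fitmask("cedar_center",(605,262),[(12.5,0),(12.5,60)])
fitmask("disk_knob",(462,246),[(19,0),(23.5,5),(23.5,8),(7,26)])
fitmask("ring_center",(487,-268),[(32.5,0),(32.5,20)])
st()
E
```

```text
[611.  -33.4  95. ] [610.  -32.6  95. ]
[ 491.  -271.9   20. ] [ 487.7 -269.8   20. ]
cedar_center top [161.1 192.9] [605.1 262.8] spread [0.1 0.2]
cedar_center side [174.5 274.6] [606.9 263. ] spread [0.  0.3]
disk_knob top [167.3 243. ] [462.4 246.7] spread [0.1 0.1]
disk_knob side [230.8 315. ] [462.5 248. ] spread [0.3 0. ]
ring_center top [346.2 231.3] [ 489.  -271.9] spread [0.2 0.5]
ring_center side [345.4 176.8] [ 491.3 -273. ] spread [0.6 0. ]
4.75 [ 197.1 -486.6  248.3] 
 [[0.927, 0.375, 0.0], [0.375, -0.927, -0.0], [0.0, 0.0, -1.0]] [-0.3 -0.2  0.5] 0.9947111403449591 0.0
```

Request:
step_arm(commands="0.8 66 -54.15 11.8 0 0 0;0.8 66 -54.15 11.8 0 0 0;0.8 66 -54.15 11.8 0 0 0;0.8 66 -54.15 11.8 0 0 0;0.8 66 -54.15 11.8 0 0 0;0.8 66 -54.15 11.8 0 0 0;0.8 66 -54.15 11.8 0 0 0;0.8 66 -54.15 11.8 0 0 0;0.8 66 -54.15 11.8 0 0 0;0.8 66 -54.15 11.8 0 0 0;0.8 66 -54.15 11.8 0 0 0;0.8 66 -54.15 11.8 0 0 0;0.8 66 -54.15 11.8 0 0 0;0.8 66 -54.15 11.8 0 0 0;0.8 66 -54.15 11.8 0 0 0;0.8 66 -54.15 11.8 0 0 0;0.8 66 -54.15 11.8 0 0 0;0.8 66 -54.15 11.8 0 0 0;0.8 66 -54.15 11.8 0 0 0;0.8 66 -54.15 11.8 0 0 0", newtons=30)

```text
time_s: 6.42
eef_pos: [592.5, 240.4, 133.8]
ee_rot: [0.0, 0.982, 0.191, 0.0]
force: [2.0, -1.2, 0.7]
grip_width: 0.801
grip_force: 0.0
```

Request:
step_arm(commands="0.8 0 0 0 0 0 0;0.8 0 0 0 0 0 0;0.8 0 0 0 0 0 0")

```text
time_s: 6.67
eef_pos: [591.7, 237.8, 134.0]
ee_rot: [0.0, 0.982, 0.191, -0.0]
force: [-0.4, -0.1, 0.3]
grip_width: 0.802
grip_force: 0.0
```

Request:
step_arm(commands="0.8 2.27 -1.8 0 0 0 0;0.8 2.27 -1.8 3 0 0 0;0.8 2.27 -1.8 6 0 0 0;0.8 2.27 -1.8 8.2 0 0 0;0.8 2.27 -1.8 8.2 0 0 0;0.8 2.27 -1.8 8.2 0 0 0;0 2.27 -1.8 8.2 0 0 0;0 2.27 -1.8 8.2 0 0 0;0 2.27 -1.8 8.2 0 0 0;0 2.27 -1.8 8.2 0 0 0;0 2.27 -1.8 8.2 0 0 0;0 2.27 -1.8 8.2 0 0 0;0 2.27 -1.8 8.2 0 0 0", newtons=30)

```text
time_s: 7.75
eef_pos: [607.0, 263.5, 53.7]
ee_rot: [0.0, 0.982, 0.191, 0.001]
force: [-0.9, -0.8, 6.7]
grip_width: 0.279
grip_force: 29.2
```

Request:
step_arm(commands="0 0 0 -4 0 0 0;0 0 0 -8 0 0 0;0 0 0 -11 0 0 0;0 -10.68 27.6 -11 0 0 0;0 -10.68 27.6 -11 0 0 0;0 -10.68 27.6 -11 0 0 0;0 -10.68 27.6 -11 0 0 0;0 -10.68 27.6 -11 0 0 0;0 -10.68 27.6 -11 0 0 0;0 -10.68 27.6 -11 0 0 0;0 -10.68 27.6 -11 0 0 0;0 -10.68 27.6 -11 0 0 0;0 -10.68 27.6 -11 0 0 0;0 -10.68 27.6 -11 0 0 0;0 -10.68 27.6 -11 0 0 0")

```text
time_s: 9.0
eef_pos: [610.9, -30.8, 162.3]
ee_rot: [-0.0, 0.981, 0.192, 0.0]
force: [0.0, 0.5, 0.8]
grip_width: 0.276
grip_force: 29.8
```

Run:
```python
from h import *
st()
fitmask("cedar_center",(610,-33),[(12.5,105),(12.5,145)],n=1)
a=snap("top","side")
u=[np.round(proj(c,(610,-33,110))).astype(int) for c in("top","side")]
cv2.imwrite("pics/held.png",np.hstack([cv2.resize(im[v[1]-30:v[1]+30,v[0]-30:v[0]+30],(400,400),interpolation=cv2.INTER_CUBIC) for im,v in zip(a,u)]))
```

```text
9.0 [610.9 -30.8 162.3] 
 [[0.926, 0.377, -0.0], [0.377, -0.926, 0.0], [0.0, -0.0, -1.0]] [0.  0.5 0.8] 0.27602014019392607 29.769328236579895
cedar_center side [260.6 171.9] [606.6 -29. ] spread [0. 0.]
```

View pics/held.png

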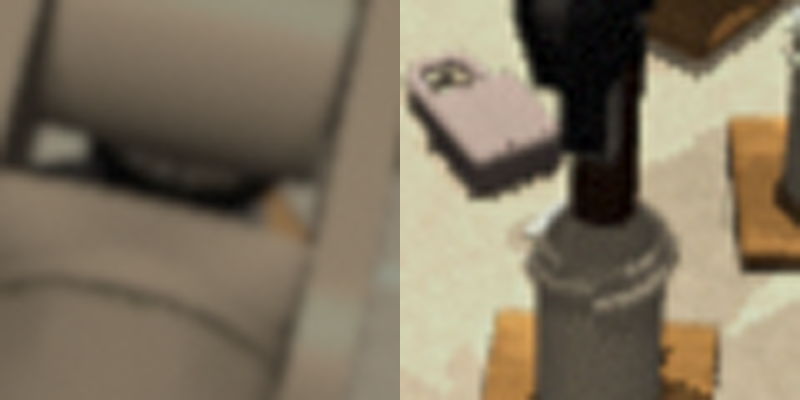

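Request:
step_arm(commands="0 0 0 0 0 0 0;0 0 0 1.5 0 0 0;0 0 0 3 0 0 0;0 0 0 4 0 0 0;0 0 0 4 0 0 0;0 0 0 4 0 0 0")

```text
time_s: 9.8
eef_pos: [610.9, -32.5, 122.2]
ee_rot: [-0.0, 0.982, 0.191, -0.0]
force: [0.1, 0.0, 1.0]
grip_width: 0.281
grip_force: 29.8
```

Request:
step_arm(commands="0.5 0 0 0 0 0 0;0.5 0 0 0 0 0 0;0.5 0 0 0 0 0 0;0.5 0 0 -3 0 0 0;0.5 0 0 -6 0 0 0;0.5 -3.2 -31.5 -6 0 0 0;0.5 -3.2 -31.5 -6 0 0 0;0.5 -3.2 -31.5 -6 0 0 0;0.5 -3.2 -31.5 -6 0 0 0;0.5 -3.2 -31.5 -6 0 0 0;0.5 -3.2 -31.5 -6 0 0 0;0.5 -3.2 -31.5 -6 0 0 0;0.5 -3.2 -31.5 -6 0 0 0;0.5 -3.2 -31.5 3 0 0 0;0.5 -3.2 -31.5 3 0 0 0;0.5 -3.2 -31.5 3 0 0 0;0.5 -3.2 -31.5 3 0 0 0;0.5 -3.2 -31.5 3 0 0 0;0.5 -3.2 -31.5 3 0 0 0")

```text
time_s: 11.38
eef_pos: [464.5, 247.6, 94.6]
ee_rot: [-0.0, 0.982, 0.191, 0.002]
force: [-0.2, -0.2, 0.4]
grip_width: 0.499
grip_force: 0.0
```

Run:
```python
from h import *
st()
a=snap("top","side")
for c in("top","side"):
  for d in trace(c,"cedar_center"): print(c,d["score"],d["rect"])
print([np.round(proj(c,(610.5,-33,46))) for c in("top","side")])
fitmask("disk_knob",(462,246),[(19,0),(23.5,5),(23.5,8),(7,26)],n=1)
u=[np.round(proj(c,(610,-33,95))).astype(int) for c in("top","side")]
cv2.imwrite("pics/jar2.png",np.hstack([cv2.resize(im[v[1]-20:v[1]+20,v[0]-20:v[0]+20],(400,400),interpolation=cv2.INTER_CUBIC) for im,v in zip(a,u)]));print(u)
```

```text
11.3833 [464.5 247.6  94.6] 
 [[0.927, 0.375, 0.004], [0.375, -0.927, 0.001], [0.004, 0.0, -1.0]] [-0.2 -0.2  0.4] 0.4985797341797874 0.0
[array([263., 189.]), array([260., 194.])]
disk_knob top [169.9 245.4] [455.3 238.9] spread [0. 0.]
disk_knob side [231.2 315. ] [461.7 247.5] spread [0. 0.]
[array([264, 186]), array([260, 180])]
```

View pics/jar2.png

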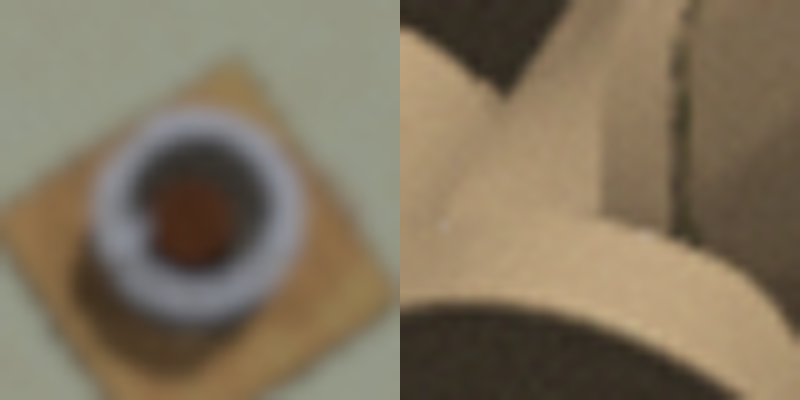

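Request:
step_arm(commands="0.4 -0.1 0 3 0 0 0;0.4 -0.1 0 6 0 0 0;0.4 -0.1 0 6.4 0 0 0;0.4 -0.1 0 6.4 0 0 0;0.4 -0.1 0 6.4 0 0 0;0 -0.1 0 6.4 0 0 0;0 -0.1 0 6.4 0 0 0;0 -0.1 0 6.4 0 0 0;0 -0.1 0 6.4 0 0 0;0 -0.1 0 6.4 0 0 0", newtons=20)

```text
time_s: 12.62
eef_pos: [462.9, 247.4, 29.7]
ee_rot: [-0.0, 0.982, 0.191, 0.001]
force: [-1.1, -0.1, 7.4]
grip_width: 0.149
grip_force: 20.2
```

Request:
step_arm(commands="0.35 0 0 0 0 0 0;0.35 0 0 0 0 0 0;0.35 0 0 0 0 0 -1.57;0.35 0 0 0 0 0 -1.57;0.35 0 0 0 0 0 -1.57;0.35 0 0 0 0 0 -1.57;0.35 0 0 0 0 0 -1.57;0.35 0 0 0 0 0 -1.57;0.35 0 0 0 0 0 -1.57;0.35 0 0 0 0 0 -1.57;0.35 0 0 0 0 0 -1.57;0.35 0 0 0 0 0 -1.57;0.35 0 0 0 0 0 -1.57;0.35 0 0 0 0 0 -1.57;0.35 0 0 0 0 0 -1.57;0.35 0 0 0 0 0 -1.57;0 0 0 0 0 0 -1.57;0 0 0 0 0 0 -1.57;0 0 0 0 0 0 -1.57;0 0 0 0 0 0 -1.57")

```text
time_s: 14.28
eef_pos: [462.2, 247.1, 28.4]
ee_rot: [0.0, 0.56, 0.829, 0.0]
force: [-1.0, -0.5, 1.9]
grip_width: 0.155
grip_force: 19.6
```

Request:
step_arm(commands="0 0 0 -4 0 0 0;0 0 0 -8 0 0 0;0 0 0 -12 0 0 0;0 -31.5 3.3 -12 0 0 0;0 -31.5 3.3 -12 0 0 0;0 -31.5 3.3 -12 0 0 0;0 -31.5 3.3 -12 0 0 0;0 -31.5 3.3 -12 0 0 0;0 -31.5 3.3 -12 0 0 0;0 -31.5 3.3 -12 0 0 0;0 -31.5 3.3 -12 0 0 0;0 -31.5 3.3 -12 0 0 0;0 -31.5 3.3 -12 0 0 0;0 -31.5 3.3 -12 0 0 0;0 -31.5 3.3 -12 0 0 0;0 -31.5 3.3 -12 0 0 0", newtons=40)

```text
time_s: 15.62
eef_pos: [610.4, -31.5, 148.4]
ee_rot: [-0.0, 0.559, 0.829, 0.0]
force: [0.8, 0.0, -0.5]
grip_width: 0.136
grip_force: 39.1
```

Run:
```python
from h import *
st()
for k in(5,):
  fitmask("disk_knob",(610,-33),[(19,120),(23.5,125),(23.5,128)],n=2)
a=snap("side")[0]
u=np.round(proj("side",(610,-33,110))).astype(int)
cv2.imwrite("pics/held2.png",cv2.resize(a[u[1]-25:u[1]+25,u[0]-25:u[0]+25],(600,600),interpolation=cv2.INTER_CUBIC));print(u)
print(proj("side",(610,-33,95)),proj("side",(610,-33,128)),at_z("top",(263.7,185.5),95))
```

```text
15.6167 [610.4 -31.5 148.4] 
 [[-0.376, 0.927, -0.0], [0.927, 0.376, 0.0], [0.0, -0.0, -1.0]] [ 0.8  0.  -0.5] 0.13589788873952707 39.10396099090576
disk_knob side [259.4 170.1] [612.6 -31.9] spread [0.  0.1]
[260 175]
[260.24315869 179.95496727] [260.52986902 169.63960332] [611.42617686 -33.12480494  95.        ]
```

View pics/held2.png

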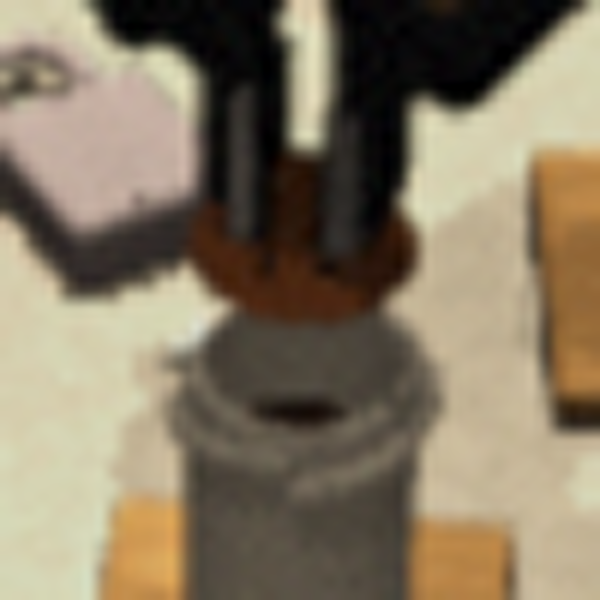

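Request:
step_arm(commands="0 0 0 1 0 0 0;0 0 0 1 0 0 0;0 0 0 1 0 0 0")

```text
time_s: 16.32
eef_pos: [610.3, -32.5, 137.2]
ee_rot: [-0.001, 0.559, 0.829, -0.0]
force: [-0.7, 0.4, 0.3]
grip_width: 0.143
grip_force: 39.1
```

Request:
step_arm(commands="0 -0.05 0.02 0.8 0 0 0;0 -0.05 0.02 1.4 0 0 0;0 -0.05 0.02 1.6 0 0 0;0 -0.05 0.02 1.7 0 0 0;0 -0.05 0.02 1.7 0 0 0")

```text
time_s: 16.73
eef_pos: [611.0, -32.9, 120.8]
ee_rot: [-0.0, 0.559, 0.829, -0.0]
force: [0.2, -0.6, 0.7]
grip_width: 0.139
grip_force: 39.1
```

Request:
step_arm(commands="0 0 0 0.1 0 0 0;0 0 0 0.2 0 0 0;0 0 0 0.3 0 0 0;0 0 0 0.3 0 0 0")

```text
time_s: 17.07
eef_pos: [611.2, -33.0, 118.4]
ee_rot: [0.0, 0.559, 0.829, 0.0]
force: [-0.0, 0.1, 0.6]
grip_width: 0.138
grip_force: 39.4
```

Request:
step_arm(commands="0 0 0 0.1 0 0 0;0 0 0 0.15 0 0 0;0 0 0 0.15 0 0 0")

```text
time_s: 17.32
eef_pos: [611.3, -33.0, 118.4]
ee_rot: [0.001, 0.559, 0.829, 0.0]
force: [-4.4, 1.4, 11.2]
grip_width: 0.137
grip_force: 40.4
```

Request:
step_arm(commands="0 0 0 -0.1 0 0 0;0.4 0 0 -0.1 0 0 0;0.4 0 0 -0.1 0 0 0;0.4 0 0 -0.1 0 0 0;0.4 0 0 -3 0 0 0;0.4 0 0 -6 0 0 0;0.9 -17.65 -20.2 -6 0 0 0;0.9 -17.65 -20.2 -6 0 0 0;0.9 -17.65 -20.2 -6 0 0 0;0.9 -17.65 -20.2 -6 0 0 0;0.9 -17.65 -20.2 -6 0 0 0;0.9 -17.65 -20.2 -6 0 0 0;0.9 -17.65 -20.2 -6 0 0 0;0.95 -17.65 -20.2 0 0 0 0;0.95 -17.65 -20.2 4 0 0 0;0.95 -17.65 -20.2 4 0 0 0;0.95 -17.65 -20.2 4 0 0 0;0.95 -17.65 -20.2 4 0 0 0")

```text
time_s: 18.82
eef_pos: [490.0, -272.3, 76.7]
ee_rot: [-0.0, 0.559, 0.829, 0.0]
force: [-0.0, 0.3, -0.1]
grip_width: 0.949
grip_force: 0.0
```

Run:
```python
from h import *
st()
fitmask("disk_knob",(611,-33),[(23.5,95),(23.5,98),(7,116)],n=2)
fitmask("ring_center",(490,-272),[(32.5,0),(32.5,20)],n=1)
a=snap("top","side")
u=[np.round(proj(c,(610,-33,95))).astype(int) for c in("top","side")]
cv2.imwrite("pics/jar3.png",np.hstack([cv2.resize(im[v[1]-20:v[1]+20,v[0]-20:v[0]+20],(400,400),interpolation=cv2.INTER_CUBIC) for im,v in zip(a,u)]));print(u)
```

```text
18.8167 [ 490.  -272.3   76.7] 
 [[-0.375, 0.927, -0.001], [0.927, 0.375, 0.001], [0.001, -0.0, -1.0]] [-0.   0.3 -0.1] 0.9493374264382408 0.0
disk_knob top [264.  185.4] [611.4 -33.9] spread [0.1 0.2]
disk_knob side [259.3 178.6] [613.6 -33.8] spread [0.1 0.2]
ring_center side [345.7 176.9] [ 490.5 -273.1] spread [0. 0.]
[array([264, 186]), array([260, 180])]
```

View pics/jar3.png

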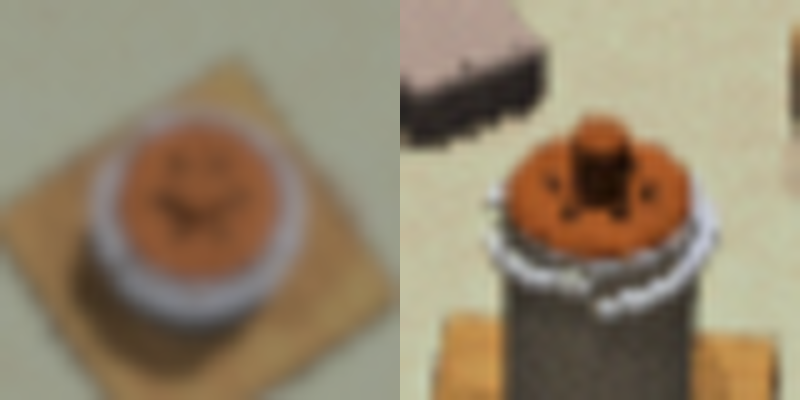

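Request:
step_arm(commands="0.95 0 0 3 0 0 0;0.95 0 0 5.5 0 0 0;0.95 0 0 5.8 0 0 0;0.95 0 0 5.8 0 0 0;0.5 0 0 5.8 0 0 0;0.5 0 0 5.8 0 0 0;0.5 0 0 5.8 0 0 0;0.5 0 0 5.8 0 0 0", newtons=20)

```text
time_s: 20.18
eef_pos: [490.7, -272.9, 20.4]
ee_rot: [0.001, 0.559, 0.829, -0.0]
force: [-0.5, 0.3, 7.4]
grip_width: 0.751
grip_force: 22.9
```

Request:
step_arm(commands="0.9 0 0 0 0 0 0;0.9 0 0 0 0 0 0;0.9 0 0 0 0 0 -1.57;0.9 0 0 0 0 0 -1.57;0.9 0 0 0 0 0 -1.57;0.9 0 0 0 0 0 -1.57;0.9 0 0 0 0 0 -1.57;0.9 0 0 0 0 0 -1.57;0.9 0 0 0 0 0 -1.57;0.9 0 0 0 0 0 -1.57;0.9 0 0 0 0 0 -1.57;0.9 0 0 0 0 0 -1.57;0.9 0 0 0 0 0 -1.57;0.9 0 0 0 0 0 -1.57;0.9 0 0 0 0 0 -1.57;0.9 0 0 0 0 0 -1.57;0.5 0 0 0 0 0 -1.57;0.5 0 0 0 0 0 -1.57;0.5 0 0 0 0 0 -1.57;0.5 0 0 0 0 0 -1.57")

```text
time_s: 21.85
eef_pos: [490.0, -272.3, 19.0]
ee_rot: [0.0, -0.19, 0.982, -0.0]
force: [-0.8, 0.6, 4.1]
grip_width: 0.752
grip_force: 22.5
```

Run:
```python
from h import *
st(); print(np.round(sense()["joints"],3))
```

```text
21.85 [ 490.  -272.3   19. ] 
 [[-0.928, -0.373, 0.0], [-0.373, 0.928, -0.0], [-0.0, -0.0, -1.0]] [-0.8  0.6  4.1] 0.751809910204854 22.484388606681023
[-0.716  0.669  1.611  0.     0.861 -2.669]
```

Request:
step_arm(commands="0.5 0 0 0 0 0 0;0.5 0 0 -4 0 0 0;0.5 0 0 -8 0 0 0;0.5 0 0 -13 0 0 0;0.5 0 0 -13 0 0 0;0.5 -20.2 17.6 -13 0 0 0;0.5 -20.2 17.6 -13 0 0 0;0.5 -20.2 17.6 -13 0 0 0;0.5 -20.2 17.6 -13 0 0 0;0.5 -20.2 17.6 -13 0 0 0;0.5 -20.2 17.6 -13 0 0 0;0.5 -20.2 17.6 -13 0 0 0;0.5 -20.2 17.6 -13 0 0 0;0.5 -20.2 17.6 -13 0 0 0;0.5 -20.2 17.6 -13 0 0 0;0.5 -20.2 17.6 -13 0 0 0;0.5 -20.2 17.6 -13 0 0 0;0.5 -20.2 17.6 -13 0 0 0", newtons=40)

```text
time_s: 23.35
eef_pos: [611.3, -34.4, 148.7]
ee_rot: [-0.0, -0.19, 0.982, 0.0]
force: [0.2, -0.1, -1.4]
grip_width: 0.744
grip_force: 45.3
```

Run:
```python
from h import *
st(); print(np.round(sense()["joints"],3))
fitmask("ring_center",(611,-33),[(32.5,130),(32.5,150)],n=2)
a=snap("side")[0]
u=np.round(proj("side",(610,-33,120))).astype(int)
cv2.imwrite("pics/held3.png",cv2.resize(a[u[1]-25:u[1]+25,u[0]-25:u[0]+25],(600,600),interpolation=cv2.INTER_CUBIC));print(u)
```

```text
23.35 [611.3 -34.4 148.7] 
 [[-0.928, -0.373, -0.0], [-0.373, 0.928, -0.0], [0.0, 0.0, -1.0]] [ 0.2 -0.1 -1.4] 0.7436570033420119 45.269534869585186
[-0.247  0.59   1.348 -0.     1.204 -2.2  ]
ring_center side [261.3 166.3] [607.8 -32.9] spread [0.7 0.4]
[260 172]
```

View pics/held3.png

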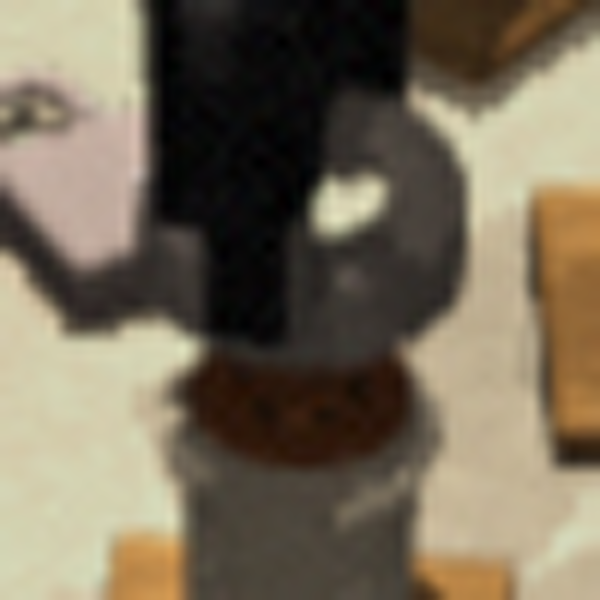

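Request:
step_arm(commands="0.5 0 0 1 0 0 0;0.5 0 0 2 0 0 0;0.5 0 0 2.6 0 0 0;0.5 0 0 3 0 0 0;0.5 0 0 3.3 0 0 0;0.5 0 0 3.3 0 0 0;0.5 0 0 3.3 0 0 0")

```text
time_s: 24.38
eef_pos: [611.5, -33.5, 115.7]
ee_rot: [0.0, -0.19, 0.982, 0.0]
force: [-0.1, 0.0, -1.0]
grip_width: 0.748
grip_force: 45.3
```

Request:
step_arm(commands="0.5 0 0 0.2 0 0 0;0.5 0 0 0.4 0 0 0;0.5 0 0 0.5 0 0 0;0.5 0 0 0.5 0 0 0")

```text
time_s: 24.72
eef_pos: [611.4, -33.5, 110.5]
ee_rot: [-0.0, -0.19, 0.982, 0.0]
force: [-0.4, 0.1, 0.1]
grip_width: 0.74
grip_force: 45.3
```

Request:
step_arm(commands="0.5 0 0 0.2 0 0 0;0.5 0 0 0.3 0 0 0;0.5 0 0 0.35 0 0 0;0.5 0 0 0.35 0 0 0")

```text
time_s: 25.05
eef_pos: [611.8, -33.5, 109.4]
ee_rot: [0.001, -0.191, 0.982, -0.0]
force: [-5.1, 2.0, 15.0]
grip_width: 0.744
grip_force: 46.8
```

Request:
step_arm(commands="0.5 0 0 0.06 0 0 0.12;0.5 0 0 0.12 0 0 0.24;0.5 0 0 0.18 0 0 0.36;0.5 0 0 0.24 0 0 0.48;0.5 0 0 0.3 0 0 0.6;0.5 0 0 0.36 0 0 0.72;0.5 0 0 0.36 0 0 0.72")

```text
time_s: 25.63
eef_pos: [611.3, -33.7, 105.6]
ee_rot: [0.0, 0.171, 0.985, -0.0]
force: [-9.2, 0.2, 15.8]
grip_width: 0.744
grip_force: 47.0
```

Request:
step_arm(commands="0.5 0.04 -0.02 0.06 0 0 0.12;0.5 0.04 -0.02 0.12 0 0 0.24;0.5 0.04 -0.02 0.18 0 0 0.36;0.5 0.04 -0.02 0.24 0 0 0.48;0.5 0.04 -0.02 0.3 0 0 0.6;0.5 0.04 -0.02 0.36 0 0 0.72;0.5 0.04 -0.02 0.4 0 0 0.8;0.5 0.04 -0.02 0.4 0 0 0.8")

```text
time_s: 26.3
eef_pos: [611.1, -33.5, 100.2]
ee_rot: [0.0, 0.54, 0.842, 0.0]
force: [-1.6, 0.7, 8.6]
grip_width: 0.745
grip_force: 46.3
```

Request:
step_arm(commands="0.5 0 0 0.05 0 0 0.1;0.5 0 0 0.1 0 0 0.2;0.5 0 0 0.15 0 0 0.3;0.5 0 0 0.15 0 0 0.3")

```text
time_s: 26.63
eef_pos: [611.4, -33.6, 100.1]
ee_rot: [0.001, 0.659, 0.752, 0.0]
force: [-6.1, 1.1, 15.3]
grip_width: 0.746
grip_force: 46.8
```

Run:
```python
from h import *
s=sense();st();print(np.round(s["wrist_torque"],2),np.round(s["joints"],2))
```

```text
26.6333 [611.4 -33.6 100.1] 
 [[-0.131, 0.991, 0.002], [0.991, 0.131, -0.001], [-0.001, 0.002, -1.0]] [-6.1  1.1 15.3] 0.7463920701954778 46.838489952497184
[ 0.19  0.99 -0.26] [-0.25  0.64  1.39 -0.    1.1  -0.38]
```

Request:
step_arm(commands="0.5 0 0 -0.15 0 0 0;0.9 0 0 -0.15 0 0 0;0.9 0 0 -0.15 0 0 0;0.9 0 0 -0.15 0 0 0;0.95 0 0 -0.15 0 0 0;0.95 0 0 -3 0 0 0;0.95 0 0 -6 0 0 0;0.95 0 0 -10 0 0 0;0.95 -20 -10 -10 0 0 0;0.95 -20 -10 -10 0 0 0;0.95 -20 -10 -10 0 0 0;0.95 -20 -10 -10 0 0 0;0.95 -20 -10 -10 0 0 0;0.95 -20 -10 -10 0 0 0;0.95 -20 -10 -10 0 0 0;0.95 -20 -10 -10 0 0 0;0.95 -20 -10 -10 0 0 0")

```text
time_s: 28.05
eef_pos: [538.9, -244.2, 198.0]
ee_rot: [-0.0, 0.658, 0.753, 0.0]
force: [0.6, -0.7, -1.2]
grip_width: 0.95
grip_force: 0.0
```

Run:
```python
from h import *
st()
fitmask("ring_center",(611,-33),[(32.5,81),(32.5,101)],n=2)
a=snap("top","side")
u=[np.round(proj(c,(610,-33,95))).astype(int) for c in("top","side")]
cv2.imwrite("pics/end.png",np.hstack([cv2.resize(im[v[1]-20:v[1]+20,v[0]-20:v[0]+20],(400,400),interpolation=cv2.INTER_CUBIC) for im,v in zip(a,u)]))
```

```text
28.05 [ 538.9 -244.2  198. ] 
 [[-0.135, 0.991, -0.0], [0.991, 0.135, 0.0], [0.0, 0.0, -1.0]] [ 0.6 -0.7 -1.2] 0.9498871811307513 0.0
ring_center top [264.2 185.3] [612.5 -34.4] spread [0.2 0.1]
ring_center side [259.7 180.2] [613.5 -35.4] spread [0.9 0.2]
```

View pics/end.png

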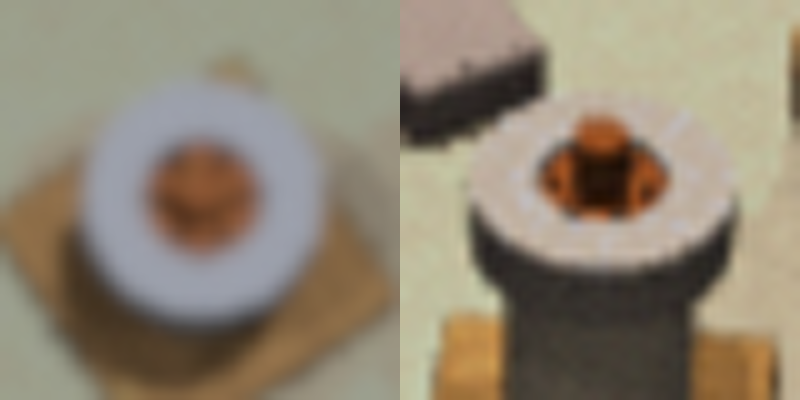

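The crops show the ring level and centred over the disk (side crop centre about (603,180)), with the knob through its hole. The gripper is clear of everything.

```bash
python3 -c "
from rig import *
print(finish_job())"
```

```text
the job is handed in; nothing more can be done
None
```

The job is handed in at about 28 s of the 72 s allowed: the cedar is in the jar, the disk is seated, the ring is screwed down to a firm stop at its home height, and the gripper is open and clear; no verdict came back.

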